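Work the spacer block out of a welded clevis

ROBOT

A 7-joint arm with a two-finger parallel gripper is mounted at the origin on the work surface. World frame = base frame: x ahead of the robot, y to its left, z up, the work surface at z = 0. Lengths are in m, angles in rad, forces in N, time in s.
With the tool pointing down it reaches from about 0.4 to 0.85 m from the base axis. Payload 10.4 kg.
Tool frame: the origin (TCP) lies midway between the tips of the shut fingers; the grasp point (between the pads) lies 19 mm behind it (manip.hold_point_z is the distance from the TCP to the grasp point, in m); z points along the fingers, y is the line along which they close (so a half turn about z gives the same grasp; the last joint's range is limited). The gripper opens to 85 mm and grips with 20 to 120 N. Pads are 22 mm wide; open, the fingers measure 114 mm over their backs; the gripper's body (76 mm by 85 mm) begins 54 mm behind the grasp point. The pads swing forward as they close: fully open they stand 13 mm farther back than shut.
Start: joints at [1.254, 0.332, -0.065, 1.46, 0.022, 1.35, -0.088], TCP at [0.181, -0.598, 0.231] pointing down, gripper open.
Joint ranges: [-2.6, 2.6], [-0.5, 2.12], [-1.47, 1.34], [0.16, 2.42], [-1.27, 4.41], [0.06, 2.06], [-2.6, 2.6]. Speed limits (rad/s): [2.22, 2.22, 2.79, 2.79, 3.14, 3.14, 3.14].

INTERFACE

Orientations are given as a unit quaternion [x, y, z, w].
In Python, from workcell import manip, eyes, job gives the robot as it stands.
- The arm moves only by the shell command python3 -m crank 'ROWS' [FORCE]. ROWS is JSON, a list that holds one entry, the list of rows, each a list of 7 numbers: the finger opening in cm, from 0 to 8.54, then the shift along the world's x, y, z in cm, then the turn, a rotation vector about the world's x, y, z in degrees. In form: [[[hand, x, y, z, ax, ay, az], ...]]. A call has 1 to 20 rows; each row shifts and turns the commanded pose from where the row before left it; what a row does not reach is not made up. A row lasts 1/8 s, in which the tool goes at most 62.5 mm and 10.7 degrees, less where a joint would pass 70% of its speed; a pose out of reach is approached as far as the arm can. A call with a gripper value outside its range is refused whole. The fingers move at their own pace and stop on an object; FORCE is the grip in N (left out, the last holds). Time passes only in rows, so rows that do not move let the fingers close. It gives the time, the measured TCP pose, the force, the opening and the grip force at its end, in the units of the state.
- manip.get_obs(): the state, without advancing time (a new reading comes with each control period).
- eyes.camera(name): name is "scene" or "top" or "wrist"; returns (picture, depth): 420x560x3 uint8, red, green, blue; 420x560 float32, m along the optical axis (not along the pixel's ray), 0 where there is no reading.
- eyes.camera_params(name): a dict with "fx", "fy", "cx", "cy" (pixels), "dist" ([k1, k2, p1, p2, k3] as OpenCV has them; the pictures are not rectified), "world_from_camera" (4x4, takes a point from camera to world coordinates); the wrist camera has in their place "hand_eye" (4x4, takes a point from camera to tool coordinates, whose origin is the TCP and whose axes are the flange's). Camera axes: x right, y down, z forward; pixel columns grow to the right and rows downward; lengths in m; the calibration is good to about 2 mm. A picture is of the moment at which its call begins: read the wrist's pose just before it. camera_params takes no time and is no camera call.
- job.hand_in(): hands the job in; it is judged then, once.
The state is a dict: "clock": time; "joint_pos": joint angles; "joint_velocities": joint speeds; "tau": joint torques, N m; "position": TCP position; "ee_rot": TCP orientation; "ft_force": force on the tool from outside, world axes, zero at the start; "torque": the same for the moment, N m; "grip_width": opening from 0.0 (shut) to 1.0 (fully open); "grasp_force": force on a finger pad.
Only numpy, scipy, OpenCV 4.12 (cv2) and the standard library are available. Lean on these libraries where they do the work, as an engineer would, in place of code of your own. Each camera call takes 0.05 s, during which the arm holds its last target. There are 200 camera calls.

TASK

The clevis bracket in the welding fixture is finished, but the welds have drawn its two ears in tight on the aluminium spacer block. First swing the hold-down collar clockwise by its lever to its locked mark, so that its dog lies squarely over the bracket's foot; then grip the top of the block and rock it from side to side along the ears, at least five degrees each way and twice or more each way while it is still between them, easing it up until it comes free. Finish still holding the block, upright, a centimetre or two above the ears and straight over where it sat; leave the bracket in its seat and the things lying around alone.

Things in the scene. Friction and masses are not known exactly. Their poses are not given: they have to be found in the camera images.
- fixture: Grey tooling plate fixed on the welding table, 140 (x) by 290 (y, -105 to +185) by 15 mm. Origin on the table under the middle of the bracket's seat; z up. At y = -75 a fixed heel clip, top 34 mm above the table, overlaps the bracket's foot; at y = +112 stands the post of the lock collar; a white line at y = +142 to +178, x = 0 is the locked mark.
- post_axis (a point): On the vertical axis of the post about which the collar turns, 43 mm above the table (post top 60 mm). The collar is 44 mm in diameter, 24 to 50 mm above the table; its dog (clamp finger, 24 wide, 12 thick) reaches 60 mm from the axis; the lever is opposite the dog.
- collar (a joint): Angle of the captive hold-down collar, 0 to 2.0 rad, growing clockwise seen from above. At 0 the dog points along the fixture's +x, the lever along -x. Locked mark at 1.57: dog along -y over the bracket's foot (0.6 mm above it), lever along +y over the white line. Starts at 0.1 to 0.6; stiff (0.15 N m, 2.5 N at the grip), stays where left, can go past the mark.
- collar_grip (a point): Grip point of the upright round black handle at the end of the collar's lever: 18 mm in diameter, 66 mm from the post's axis, 32 to 90 mm above the table; the point lies on its axis, 72 mm above the table. The lever bar is 10 mm thick, its top 45 mm above the table.
- bracket: Steel clevis bracket, 1 kg, loose in its seat, axes parallel to the fixture's. Origin under the centre of its foot plate (100 mm x, 150 mm y, 8 mm thick). Two springy ears, 48 mm long in x, 5 mm thick, tops 44 mm above the origin, inner faces 36 mm apart in y, pinch the block at their top edges, 28 N each. A rib 10 mm wide, top 18 mm above the origin, runs between them. Slot open at both x ends.
- block_center (a point): Centre of the aluminium spacer block, 42 mm in x (along the ears), 36 mm in y, 80 mm high, 0.33 kg, axes as the bracket's at the start. It stands on the rib, its lower 26 mm between the ears. Straight up it holds with about 35 N; rocked about y (top along x, pivot at the ears' tops, 14 mm below this point) it creeps up with half that. Grip firmly across x: gripped across y it turns in the fingers.
- block_foot (a point): Centre of the block's underside, 40 mm below its centre.
- hammer: Bystander: hammer, 260 mm long, lying on the table. Origin under its middle.
- brush: Bystander: wire brush with wooden handle, 220 mm long, lying on the table. Origin under its middle.
- offcut: Bystander: upright offcut of square steel tube, 50 by 50 by 90 mm. Origin under its middle.
Not all that is in view belongs to the job. What is shaped like the part that bears block_center but blue is not meant. Leave any turquoise look-alike of the bracket alone.

How it is judged:
On the way, in this order (a step that is already met when the one before it is completed fails the run):
1. the collar stands at its locked mark, the block still down between the ears (value of joint collar between 1.4 and 1.74 rad and z of block_foot in the frame of bracket below 0.024 m), for 0.2 s.
2. the block, still between the ears, is rocked to one side (angle between block_center's own z axis and vertical above 0.06 rad and x of bracket in the frame of block_center above 0.001 m and angle between the y axis of block_center and the y axis of bracket, either way round below 0.15 rad and z of block_foot in the frame of bracket below 0.044 m), for 0.02 s.
3. then to the other side (angle between block_center's own z axis and vertical above 0.06 rad and x of bracket in the frame of block_center below -0.001 m and angle between the y axis of block_center and the y axis of bracket, either way round below 0.15 rad and z of block_foot in the frame of bracket below 0.044 m), for 0.02 s.
4. and back again (all of step 2), for 0.02 s.
At the end, for the whole second after the job is handed in: Fingers hold the block (over 3 N), it touches nothing else, is still, leans under 0.15 rad, its foot 3 to 35 mm above the ears, within 20 mm sideways of the bracket's middle; collar within 0.17 rad of its mark; bracket flat (0.03 rad), within 6 mm of its start (contact force between the fingers and block above 3 N and contact force between block and bracket below 0.1 N and contact force between block and fixture below 0.1 N and z of block_foot in the frame of bracket between 0.047 and 0.079 m and horizontal distance between block_center and bracket below 0.02 m and angle between block_center's own z axis and vertical below 0.15 rad and linear speed of block below 0.02 m/s and value of joint collar between 1.4 and 1.74 rad and distance of bracket from where it was at the start of the episode below 0.006 m and angle between bracket's own z axis and vertical below 0.03 rad); the arm keeps its last pose, push and grip.
It fails at once if the bracket is lifted or dragged out of its seat (over 12 mm) (distance of bracket from where it was at the start of the episode above 0.012 m).
It fails at once if a bystander (hammer, brush or tube offcut) is pushed over 25 mm (distance of any of hammer, brush, offcut from where it was at the start of the episode above 0.025 m).
It also fails if it takes over 51 s, if anything falls off the work surface, if the arm or the gripper's body presses on something with over 40 N, if the wrist force passes 120 N, or if a joint passes its speed limit or range.

## Working session

There is one attempt and no reset: what is moved stays moved. The work goes in short steps, Python scripts to look and compute and a shell command to move; the robot and the scene stay as the last step left them, time stands still between calls to the robot, and variables do not carry over. Pictures are saved under pics/ and viewed, at most 10 in all, crops included, and the job is handed in when it is done.

```bash
mkdir -p pics; cat > h.py <<'E'
import numpy as np, cv2
from workcell import manip, eyes, job
from scipy.spatial.transform import Rotation as R
def grab(n):
    o=manip.get_obs(); im,d=eyes.camera(n); p=eyes.camera_params(n)
    K=np.array([[p['fx'],0,p['cx']],[0,p['fy'],p['cy']],[0,0,1]]);D=np.array(p['dist'])
    if 'world_from_camera' in p: T=np.array(p['world_from_camera'])
    else:
        W=np.eye(4);W[:3,:3]=R.from_quat(o['ee_rot']).as_matrix();W[:3,3]=o['position'];T=W@np.array(p['hand_eye'])
    return im,d,K,D,T
def ray(uv,K,D,T,z):
    q=cv2.undistortPoints(np.array(uv,float).reshape(-1,1,2),K,D).reshape(-1,2)
    r=np.c_[q,np.ones(len(q))]@T[:3,:3].T; o=T[:3,3]
    return o+r*((z-o[2])/r[:,2])[:,None]
def cloud(d,K,D,T):
    h,w=d.shape;uv=np.stack(np.meshgrid(np.arange(w),np.arange(h)),-1).reshape(-1,1,2).astype(float)
    q=cv2.undistortPoints(uv,K,D).reshape(-1,2)
    return (np.c_[q,np.ones(len(q))]*d.reshape(-1,1)@T[:3,:3].T+T[:3,3]).reshape(h,w,3)
def save(n,im): cv2.imwrite('pics/'+n,im[...,::-1])
E
python3 - <<'E'
from h import *
for n in ('top','scene'):
    g=grab(n); save(n+'1.png',g[0]); print(n,g[4].round(3).tolist())
    np.savez(n+'1.npz',im=g[0],d=g[1],K=g[2],D=g[3],T=g[4])
print(manip.get_obs()); print(manip.hold_point_z)
E
```

```text
top [[0.027, -0.986, 0.162, 0.319], [-1.0, -0.025, 0.016, -0.012], [-0.012, -0.162, -0.987, 1.206], [0.0, 0.0, 0.0, 1.0]]
scene [[-0.757, 0.501, -0.419, 1.099], [0.653, 0.58, -0.488, 0.665], [-0.001, -0.643, -0.766, 1.148], [0.0, 0.0, 0.0, 1.0]]
{'clock': 0.1, 'joint_pos': array([ 1.2543858 ,  0.33281781, -0.06470608,  1.46085297,  0.02160787,
        1.34988987, -0.08849178]), 'joint_velocities': array([ 7.66095852e-04, -2.02674975e-03,  4.06236273e-04, -2.62524372e-03,
        3.05574611e-04, -1.02840483e-03, -5.47772717e-05]), 'tau': array([ 2.00625000e-03, -6.26742840e+01,  4.94210771e-02, -3.92433035e+01,
        1.63350807e-02,  7.08624779e-03, -5.96144254e-07]), 'position': array([ 0.18090346, -0.5979006 ,  0.23059188]), 'ee_rot': array([ 9.89226065e-01,  1.46394630e-01, -1.23889371e-04, -6.23935242e-04]), 'ft_force': array([ 0.60218101, -0.50133263,  0.00339087]), 'torque': array([-0.00963341, -0.0331874 , -0.00801358]), 'grasp_force': 0.0, 'grip_width': 1.000137477164012}
0.0187
```

View pics/top1.png

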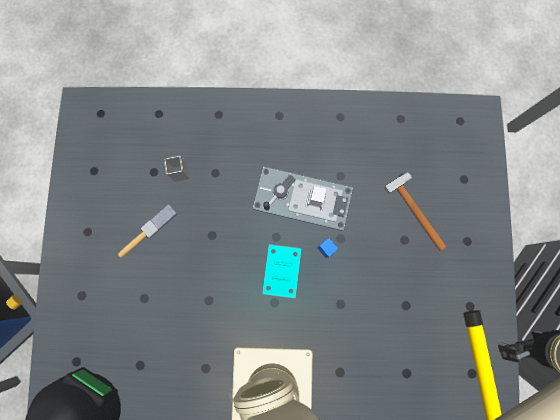

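View pics/scene1.png

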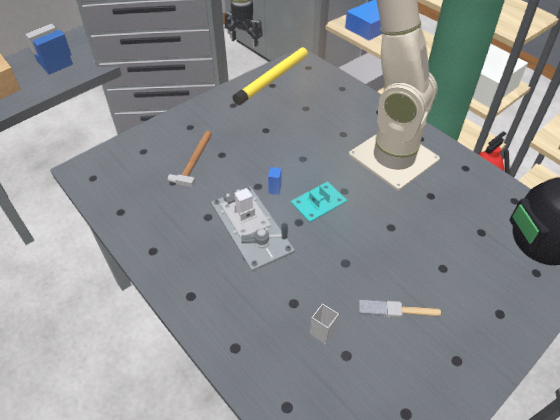

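The top view shows the fixture around (303,198), with the collar post at (280,190), the black handle at (266,206) and the silver block at (317,196). There are two candidates for the block. The silver one at (317,196) is between the ears in the grey fixture and fits. The blue one at (328,247) is the decoy. The turquoise bracket at (282,271) is also a decoy. I'll confirm in an enlarged crop and measure.

```bash
python3 - <<'E'
from h import *
a=np.load('top1.npz');b=np.load('scene1.npz')
A=cv2.resize(a['im'][155:240,240:365],(800,544),interpolation=cv2.INTER_CUBIC)
save('crop1.png',A)
P=cloud(a['d'],a['K'],a['D'],a['T'])
sub=P[155:240,240:365].reshape(-1,3)
m=(sub[:,2]>0.008)&(sub[:,2]<0.022)
hull=cv2.minAreaRect(sub[m][:,:2].astype(np.float32)*1000);print('plate',hull,cv2.boxPoints(hull))
m=sub[:,2]>0.085;print('block',m.sum(),sub[m].mean(0),sub[m].max(0),sub[m].min(0))
m=(sub[:,2]>0.065)&(sub[:,2]<.1);print([ (s.round(3).tolist()) for s in sub[m]][:60])
E
```

```text
plate ((542.3861694335938, -75.32278442382812), (290.4695739746094, 202.63616943359375), 78.02465057373047) [[ 413.13818  -196.37424 ]
 [ 611.3644   -238.4194  ]
 [ 671.63416    45.72867 ]
 [ 473.40796    87.773834]]
block 270 [ 0.52338963 -0.09100349  0.2704274 ] [0.58755098 0.03476965 1.20632673] [ 0.31912904 -0.1400592   0.08506192]
[[0.58, -0.105, 0.078], [0.573, -0.104, 0.096], [0.569, -0.103, 0.071], [0.562, -0.102, 0.091], [0.558, -0.101, 0.067], [0.551, -0.099, 0.087], [0.547, -0.099, 0.089], [0.547, -0.102, 0.092], [0.546, -0.104, 0.098], [0.545, -0.11, 0.1], [0.542, 0.035, 0.082], [0.542, 0.032, 0.085], [0.542, 0.029, 0.087], [0.541, 0.026, 0.088], [0.547, -0.1, 0.075], [0.546, -0.103, 0.08], [0.547, -0.106, 0.077], [0.545, -0.108, 0.085], [0.545, -0.111, 0.085], [0.545, -0.114, 0.089], [0.544, -0.116, 0.094], [0.543, -0.119, 0.098], [0.543, -0.121, 0.099], [0.538, 0.035, 0.09], [0.538, 0.032, 0.089], [0.538, 0.029, 0.088], [0.538, 0.026, 0.09], [0.538, 0.023, 0.088], [0.545, -0.104, 0.069], [0.546, -0.107, 0.066], [0.545, -0.109, 0.072], [0.544, -0.112, 0.076], [0.544, -0.115, 0.077], [0.543, -0.117, 0.083], [0.543, -0.12, 0.083], [0.542, -0.123, 0.086], [0.541, -0.125, 0.092], [0.541, -0.128, 0.092], [0.54, -0.13, 0.098], [0.541, -0.133, 0.095], [0.536, 0.038, 0.082], [0.535, 0.035, 0.088], [0.535, 0.032, 0.091], [0.535, 0.029, 0.091], [0.536, 0.026, 0.087], [0.536, 0.023, 0.087], [0.543, -0.119, 0.066], [0.543, -0.121, 0.07], [0.542, -0.124, 0.071], [0.541, -0.126, 0.079], [0.541, -0.129, 0.079], [0.54, -0.132, 0.083], [0.533, 0.038, 0.083], [0.533, 0.035, 0.084], [0.532, 0.032, 0.089], [0.533, 0.029, 0.087], [0.532, 0.026, 0.088], [0.533, 0.023, 0.088], [0.541, -0.131, 0.066], [0.54, -0.133, 0.068]]
```

View pics/crop1.png

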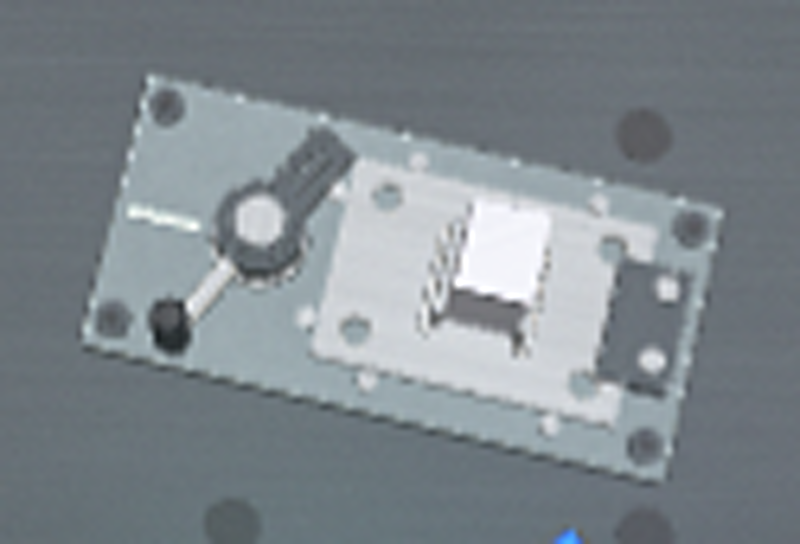

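The crop confirms it: the silver block (top face around (502,250)) sits between the ears in the fixture. The dog is at (325,150), the handle at (170,325) and the locked mark at (165,218). Now I'll work out the poses.

```bash
python3 - <<'E'
from h import *
a=np.load('top1.npz');c=(a['K'],a['D'],a['T'])
f=lambda L,z: ray([(240+x/6.4-.5+.08,155+y/6.4-.5+.08) for x,y in L],*c,z)[:,:2]
C=f([(150,75),(722,212),(663,480),(83,347)],.015);print(C.round(4))
# fixture corners: (+70,185),(+70,-105),(-70,-105),(-70,185)
F=np.array([[70,185],[70,-105],[-70,-105],[-70,185]])/1e3
M=cv2.estimateAffinePartial2D(F,C)[0];th=np.degrees(np.arctan2(M[1,0],M[0,0]));print('scale',np.hypot(M[0,0],M[1,0]),'yaw',th,'origin',M[:,2])
Rm=R.from_euler('z',th,degrees=True).as_matrix()[:2,:2]
w=lambda x,y:(M[:,2]+Rm@[x,y]).round(4)
print('post',w(0,.112),'seen',f([(260,218)],.060))
B=f([(470,200),(548,212),(530,302),(455,285)],.113);print('blocktop',B.mean(0))
h=f([(170,318)],.090)[0];print('handle',h, 'rel', Rm.T@(h-w(0,.112)))
r=Rm.T@(h-w(0,.112));print('collar',np.arctan2(r[1],-r[0]),np.hypot(*r))
print('bystand',ray([(175,165),(400,183),(328,240)],*c,.05))
E
```

```text
[[ 0.6705  0.0447]
 [ 0.6083 -0.2371]
 [ 0.4755 -0.2079]
 [ 0.5333  0.0728]]Traceback (most recent call last):
  File "<stdin>", line 7, in <module>
cv2.error: OpenCV(4.12.0) /io/opencv/modules/calib3d/src/ptsetreg.cpp:1108: error: (-215:Assertion failed) count >= 0 && to.checkVector(2) == count in function 'estimateAffinePartial2D'
```

```bash
python3 - <<'E'
from h import *
a=np.load('top1.npz');c=(a['K'],a['D'],a['T'])
f=lambda L,z: np.ascontiguousarray(ray([(240+x/6.4-.42,155+y/6.4-.42) for x,y in L],*c,z)[:,:2])
C=f([(150,75),(722,212),(663,480),(83,347)],.015)
F=np.array([[70,185],[70,-105],[-70,-105],[-70,185]])/1e3
r_,_=R.align_vectors(np.c_[C-C.mean(0),[0]*4],np.c_[F-F.mean(0),[0]*4]);Rm=r_.as_matrix()[:2,:2]
O=C.mean(0)-Rm@F.mean(0);print('yaw',r_.as_euler('xyz',degrees=True)[2],'origin',O, 'res',(C-(F@Rm.T+O)).round(4).tolist())
w=lambda x,y:(O+Rm@[x,y]).round(4)
print('post',w(0,.112),'seen',f([(260,218)],.060))
B=f([(470,200),(548,212),(530,302),(455,285)],.113);print('blocktop',B.mean(0))
h=f([(170,318)],.090)[0];print('handle',h)
r=Rm.T@(h-w(0,.112));print('collar',np.arctan2(r[1],-r[0]),np.hypot(*r))
for t in np.arange(0.3,1.7,.1): print(round(t,1),w(-.066*np.cos(t),.112+.066*np.sin(t)),end=' ')
print('bystand',ray([(175,165),(400,183),(328,240)],*c,.05))
np.savez('fix.npz',O=O,Rm=Rm)
E
```

```text
yaw -12.028372686265458 origin [ 0.56354345 -0.12097968] res [[-0.0001, -0.0006], [-0.0019, 0.0012], [0.0023, 0.0012], [-0.0004, -0.0017]]
post [ 0.5869 -0.0114] seen [[ 0.58884034 -0.01133881]]
blocktop [ 0.56460933 -0.11933938]
handle [0.53416272 0.02840681]
collar 0.43663991774058275 0.06607422308219324
0.3 [0.5293 0.0208] 0.4 [0.5328 0.0264] 0.5 [0.5368 0.0316] 0.6 [0.5414 0.0364] 0.7 [0.5464 0.0407] 0.8 [0.5518 0.0444] 0.9 [0.5575 0.0477] 1.0 [0.5636 0.0503] 1.1 [0.5699 0.0523] 1.2 [0.5763 0.0537] 1.3 [0.5829 0.0544] 1.4 [0.5895 0.0545] 1.5 [0.596  0.0539] 1.6 [0.6025 0.0527] bystand [[ 0.65853089  0.31556641  0.05      ]
 [ 0.61852925 -0.37673289  0.05      ]
 [ 0.4385939  -0.15702714  0.05      ]]
```

```bash
python3 -m crank '[[[5,4.2,4.2,0,0,0,4.7],[5,4.2,4.2,0,0,0,4.7],[5,4.2,4.2,0,0,0,4.7],[5,4.2,4.2,0,0,0,4.7],[5,4.2,4.2,0,0,0,4.7],[5,4.2,4.2,0,0,0,4.7],[5,4.2,4.2,0,0,0,4.7],[5,1,5.5,0,0,0,4.7],[5,1,5.5,0,0,0,4.7],[5,1,5.5,0,0,0,4.7],[5,1,5.5,0,0,0,4.7],[5,1,5.5,0,0,0,4.7],[5,0,0,-3,0,0,4.6],[5,0,0,0,0,0,0]]]' 40
python3 - <<'E'
from h import *
im,d,K,D,T=grab('wrist');save('w1.png',im);np.savez('w1.npz',im=im,d=d,K=K,D=D,T=T)
o=manip.get_obs();print(o['position'],np.degrees(np.arctan2(*R.from_quat(o['ee_rot']).as_matrix()[1::-1,1])),o['joint_pos'].round(2),o['clock'])
f=np.load('fix.npz')
P=cloud(d,K,D,T);m=(P[...,2]>.08)&(P[...,2]<.1)&(np.hypot(P[...,0]-.534,P[...,1]-.028)<.02)&(d>0)
print(m.sum(),P[m].mean(0),P[m].min(0),P[m].max(0))
E
```

```text
clock: 1.85
position: [0.5236, -0.0292, 0.1994]
ee_rot: [0.778, 0.628, -0.001, -0.001]
ft_force: [0.7, -0.9, 0.8]
grip_width: 0.585
grasp_force: 0.0
[ 0.52434947 -0.0297887   0.20081058] -12.298907486550219 [ 0.54  0.19 -0.64  1.74  0.12  1.26 -0.33] 1.9
388 [0.53594945 0.02995018 0.09003775] [0.52725762 0.02112822 0.08033108] [0.54449128 0.03850503 0.09304748]
```

View pics/w1.png

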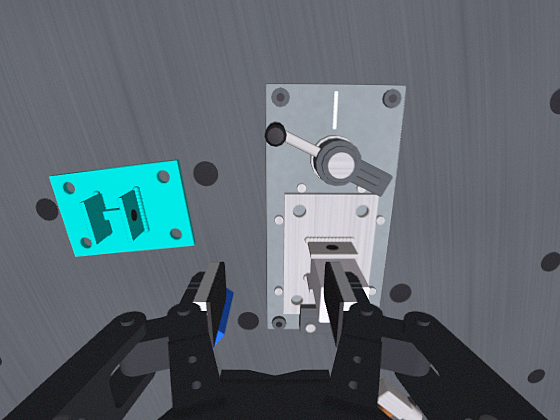

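The wrist view shows the handle top at (275,134), the post top at (342,165), the white mark at (335,110) and the block at (335,285), partly hidden by the finger. I'll check the wrist-ray estimates of the post and plate against the fixture pose.

```bash
python3 - <<'E'
from h import *
a=np.load('w1.npz');c=(a['K'],a['D'],a['T']);f=np.load('fix.npz');O,Rm=f['O'],f['Rm']
p=ray([(342,165)],*c,.06)[0,:2];h=ray([(275,131)],*c,.09)[0,:2];C=ray([(266,85),(406,86)],*c,.015)[:,:2]
print('post',p,'fixmodel',O+Rm@[0,.112]);print('handle',h);print('corners',C,(O+Rm@[-.07,.185]),(O+Rm@[.07,.185]),np.degrees(np.arctan2(*(C[1]-C[0])[::-1])))
r=Rm.T@(h-p);print(np.arctan2(r[1],-r[0]),np.hypot(*r))
E
```

```text
post [ 0.58976646 -0.0115997 ] fixmodel [ 0.58688381 -0.01143869]
handle [0.53672105 0.03259428]
corners [[0.53628776 0.07314447]
 [0.67252777 0.04429919]] [0.5336336  0.07454628] [0.67055983 0.04537083] -11.95435537410254
0.48468643403630707 0.06904290947819446
```

```bash
python3 -m crank '[[[5,0.6,3,0,0,0,0],[5,0.6,3,0,0,0,0],[5,0,0,-5,0,0,0],[5,0,0,-5,0,0,0],[5,0,0,-2.5,0,0,0],[5,0,0,-2.2,0,0,0],[5,0,0,0,0,0,0],[1.2,0,0,0,0,0,0],[1.2,0,0,0,0,0,0],[1.2,0,0,0,0,0,0],[1.2,0,0,0,0,0,0]]]' 40
```

```text
clock: 3.28
position: [0.5369, 0.0314, 0.0557]
ee_rot: [0.778, 0.628, 0.0, 0.0]
ft_force: [-6.3, 2.1, 8.3]
grip_width: 0.198
grasp_force: 39.1
```

```bash
python3 -m crank '[[[1.2,0.73,0.76,0,0,0,0],[1.2,0.83,0.63,0,0,0,0],[1.2,0.92,0.49,0,0,0,0],[1.2,0.98,0.34,0,0,0,0],[1.2,1.03,0.19,0,0,0,0],[1.2,1.04,0.02,0,0,0,0],[1.2,1.04,-0.14,0,0,0,0],[1.2,0,0,0,0,0,0],[1.2,0,0,0,0,0,0]]]'
```

```text
clock: 4.4
position: [0.6032, 0.0587, 0.0558]
ee_rot: [0.777, 0.629, 0.003, -0.002]
ft_force: [-0.4, 14.0, -0.7]
grip_width: 0.198
grasp_force: 39.5
```

```bash
python3 -m crank '[[[5,0,0,0,0,0,0],[5,0,0,0,0,0,0],[5,0,0,5,0,0,0],[7,0,0,5,0,0,0],[8,-0.5,0,5,0,0,0],[8,-1,-5,5,0,0,0],[8,-1,-5,0,0,0,0],[8,-1,-5,0,0,0,0],[8,-1,-5,0,0,0,0],[8,0,0,0,0,0,0],[8,0,0,0,0,0,0]]]'
python3 - <<'E'
from h import *
im,d,K,D,T=grab('wrist');save('w2.png',im);np.savez('w2.npz',im=im,d=d,K=K,D=D,T=T)
P=cloud(d,K,D,T);m=(P[...,2]>.105)&(P[...,2]<.12)&(np.hypot(P[...,0]-.565,P[...,1]+.12)<.04)&(d>0)
print(m.sum(),cv2.minAreaRect((P[m][:,:2]*1000).astype(np.float32)),P[m].mean(0))
m=(P[...,2]>.08)&(P[...,2]<.1)&(P[...,1]>.03)&(P[...,1]<.08)&(d>0);print(m.sum(),P[m].mean(0) if m.any() else 0)
E
```

```text
clock: 5.78
position: [0.559, -0.1398, 0.2484]
ee_rot: [0.778, 0.628, 0.0, 0.0]
ft_force: [0.4, 1.2, -0.7]
grip_width: 0.933
grasp_force: 0.0
1843 ((564.479736328125, -120.10484313964844), (35.70350646972656, 42.01613998413086), 77.88106536865234) [ 0.56466403 -0.1190826   0.11412755]
0 0
```

View pics/w2.png

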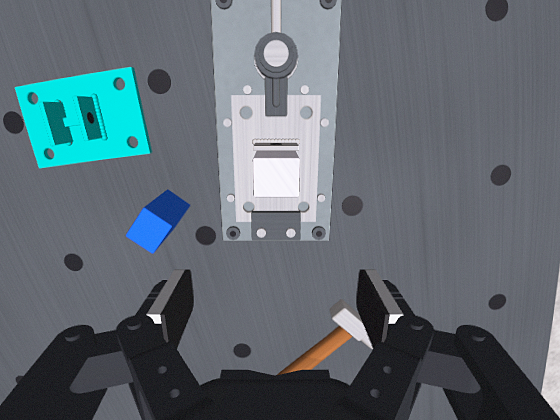

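The collar sits at the mark: post (276,53), dog (275,95) and lever (278,15) are in line. The silver block's top is at (277,178), giving a centre of (0.5645,-0.120) and a yaw of -12°.

```bash
python3 -m crank '[[[8,0.55,2,-2,0,0,0],[8,0,0,-5,0,0,0],[8,0,0,-5,0,0,0],[8,0,0,-3,0,0,0],[8,0,0,-2.1,0,0,0],[8,0,0,0,0,0,0],[3,0,0,0,0,0,0],[3,0,0,0,0,0,0],[3,0,0,0,0,0,0],[3,0,0,0,0,0,0],[3,0,0,0,0,0,0],[3,0,0,0,0,0,0]]]' 110
```

```text
clock: 7.32
position: [0.5651, -0.1199, 0.0786]
ee_rot: [0.778, 0.628, 0.0, 0.001]
ft_force: [-2.8, 1.2, 7.4]
grip_width: 0.478
grasp_force: 111.1
```

```bash
python3 -m crank '[[[3,0.13,-0.03,0.05,0.83,3.91,0],[3,0.13,-0.03,0.05,0.83,3.91,0],[3,0,0,0,0,0,0]]]'; cat >> h.py <<'E'
def st():
    o=manip.get_obs();m=R.from_quat(o['ee_rot']).as_matrix();z=-m[:,2];f=np.load('fix.npz')['Rm']
    b=(f.T@z[:2]);p=o['position']-z*0  # tool tilt
    foot=o['position']-z*(.0786-.033)
    print('tilt x,y deg',np.degrees(b).round(2),'rise of foot mm',((foot[2]-.033)*1e3).round(2),'foot off mm',(f.T@(foot[:2]-[.5651,-.1199])*1e3).round(2),'F',o['ft_force'].round(1),'grip',o['grasp_force'])
E
python3 -c "from h import *;st()"
```

```text
clock: 7.7
position: [0.5685, -0.1208, 0.079]
ee_rot: [0.776, 0.627, -0.043, -0.054]
ft_force: [0.5, -1.0, 3.4]
grip_width: 0.475
grasp_force: 113.9
tilt x,y deg [ 7.88 -0.02] rise of foot mm 0.88 foot off mm [-2.71 -0.18] F [ 0.5 -1.   3.4] grip 113.94239902496338
```

```bash
python3 -m crank '[[[3,-0.14,0.03,0.07,-0.83,-3.91,0],[3,-0.14,0.03,0.07,-0.83,-3.91,0],[3,-0.14,0.03,0.07,-0.83,-3.91,0],[3,-0.14,0.03,0.07,-0.83,-3.91,0],[3,0,0,0,0,0,0]]]';python3 -c "from h import *;st()"
```

```text
clock: 8.32
position: [0.5594, -0.1192, 0.08]
ee_rot: [0.776, 0.627, 0.043, 0.053]
ft_force: [0.6, 0.6, -14.4]
grip_width: 0.473
grasp_force: 113.0
tilt x,y deg [-7.84  0.03] rise of foot mm 1.85 foot off mm [ 0.54 -0.57] F [  0.6   0.6 -14.4] grip 112.95553922653198
```

```bash
python3 -m crank '[[[3,0.16,-0.03,0.08,0.83,3.91,0],[3,0.16,-0.03,0.08,0.83,3.91,0],[3,0.16,-0.03,0.08,0.83,3.91,0],[3,0.16,-0.03,0.08,0.83,3.91,0],[3,0,0,0,0,0,0],[3,-0.16,0.03,0.08,-0.83,-3.91,0],[3,-0.16,0.03,0.08,-0.83,-3.91,0],[3,-0.16,0.03,0.08,-0.83,-3.91,0],[3,-0.16,0.03,0.08,-0.83,-3.91,0],[3,0,0,0,0,0,0]]]';python3 -c "
from h import *;st()
im,d,K,D,T=grab('scene');save('s2.png',cv2.resize(im[170:280,195:320],(750,660))[:600])"
```

```text
clock: 9.57
position: [0.5586, -0.1191, 0.0859]
ee_rot: [0.776, 0.627, 0.042, 0.053]
ft_force: [-1.2, 2.5, -19.4]
grip_width: 0.475
grasp_force: 114.5
tilt x,y deg [-7.75  0.04] rise of foot mm 7.67 foot off mm [-0.34 -0.61] F [ -1.2   2.5 -19.4] grip 114.48460221290588
```

View pics/s2.png

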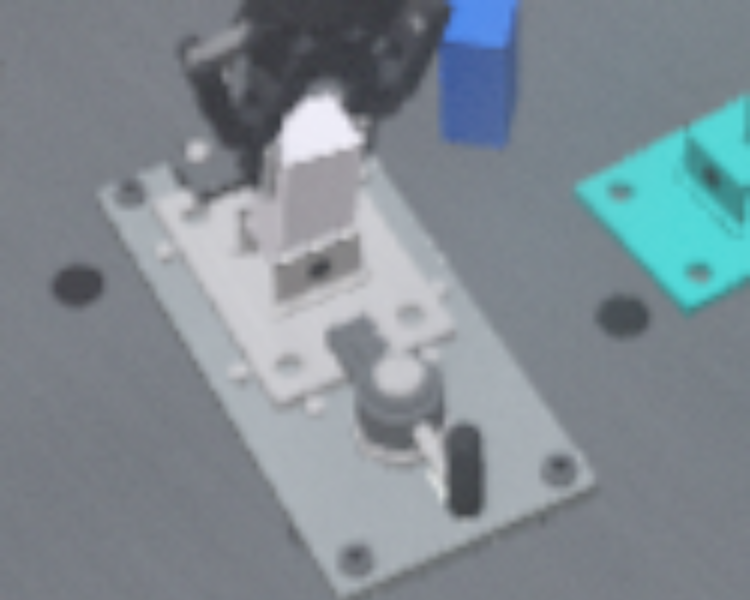

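The picture shows the block (320,180) tilted between the ears in the gripper. The bracket is seated and the dog (355,345) lies over its foot. I'll keep rocking it upward.

```bash
python3 -m crank '[[[3,0.18,-0.04,0.1,0.83,3.91,0],[3,0.18,-0.04,0.1,0.83,3.91,0],[3,0.18,-0.04,0.1,0.83,3.91,0],[3,0.18,-0.04,0.1,0.83,3.91,0],[3,0,0,0,0,0,0],[3,-0.2,0.04,0.1,-0.83,-3.91,0],[3,-0.2,0.04,0.1,-0.83,-3.91,0],[3,-0.2,0.04,0.1,-0.83,-3.91,0],[3,-0.2,0.04,0.1,-0.83,-3.91,0],[3,0,0,0,0,0,0],[3,0.22,-0.04,0.1,0.83,3.91,0],[3,0.22,-0.04,0.1,0.83,3.91,0],[3,0.22,-0.04,0.1,0.83,3.91,0],[3,0.22,-0.04,0.1,0.83,3.91,0],[3,0,0,0,0,0,0]]]';python3 -c "from h import *;st()"
```

```text
clock: 11.5
position: [0.5709, -0.1214, 0.0991]
ee_rot: [0.776, 0.627, -0.043, -0.054]
ft_force: [0.0, 0.3, -14.6]
grip_width: 0.477
grasp_force: 116.8
tilt x,y deg [ 7.92 -0.03] rise of foot mm 20.99 foot off mm [-0.27 -0.27] F [  0.    0.3 -14.6] grip 116.76836371421814
```

```bash
python3 -m crank '[[[3,-0.25,0.05,0.1,-0.83,-3.91,0],[3,-0.25,0.05,0.1,-0.83,-3.91,0],[3,-0.25,0.05,0.1,-0.83,-3.91,0],[3,-0.25,0.05,0.1,-0.83,-3.91,0],[3,0,0,0,0,0,0],[3,0.2,-0.04,0.1,0.83,3.91,0],[3,0.2,-0.04,0.2,0.83,3.91,0],[3,0,0,0.4,0,0,0],[3,0,0,0.5,0,0,0],[3,0,0,0.5,0,0,0],[3,0,0,0,0,0,0],[3,0,0,0,0,0,0]]]'
python3 -c "
from h import *;st()
im,d,K,D,T=grab('scene');save('s3.png',cv2.resize(im[170:270,195:320],(750,600)))"
```

```text
clock: 13.0
position: [0.5633, -0.12, 0.1204]
ee_rot: [0.778, 0.628, 0.0, 0.0]
ft_force: [0.9, -0.7, -3.4]
grip_width: 0.475
grasp_force: 118.3
tilt x,y deg [-0.02  0.01] rise of foot mm 41.82 foot off mm [-1.7  -0.46] F [ 0.9 -0.7 -3.4] grip 118.30494403839111
```

View pics/s3.png

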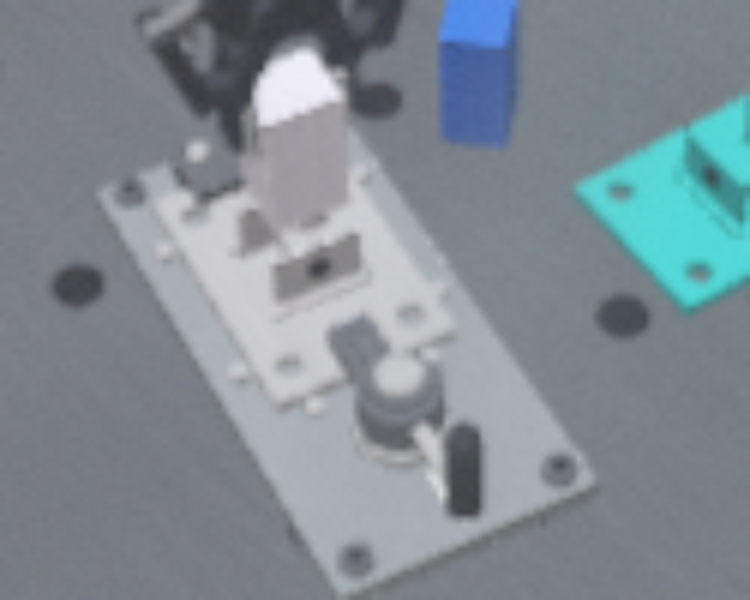

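The block (300,140) is free and upright above the ears (320,265). The wrist carries 3.4 N, about the block's own weight, and the collar and bracket haven't moved.

```bash
python3 -c "from h import *;print(job.hand_in())"
```

```text
the job is handed in; nothing more can be done
None
```

I locked the collar at its mark, rocked the block free (about 8° each way, three times to each side) and handed the job in holding it upright about 16 mm above the ears and within 2 mm of where it sat; the hand-in gave no verdict back.

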